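# Find the hanging foot of the display turntable and pack it

### The job

One of the front, left and right feet of the chrome turntable hangs a little clear of the glass shelf. Try the levelling blade gently under them, never forcing it where it jams, and leave it pushed fully home under the foot that it slides under, lying flat on the glass and let go, with that foot over the middle of the blade's width. Do not disturb the other display pieces.

Things in the scene. Friction and masses are not known exactly. Their poses are not given: they have to be found in the camera images.
- turntable: Chrome display turntable, heavy, fixed. Origin on its vertical axis at glass level; -x towards its front foot, +y its left foot. Housing radius 74 mm, 20 to 48 mm high (free air below it); platter radius 85 mm, top 58 mm high. Four arms end in lugs of radius 18 mm, 105 mm from the axis, 20 to 36 mm high plus a cap to 45 mm; under each a round black pad, radius 16 mm, 10 mm thick.
- foot_front (a point): Point on the glass on the axis of the front foot (towards the robot). Front, left and right feet look alike, but one of the three, a different one from start to start, is screwed up: its pad hangs 6.5 to 8.5 mm above the glass. Which one must be found by trying. The other two and the back foot stand on the glass and block what is pushed against them.
- foot_left (a point): Point on the glass on the axis of the left foot (see foot_front)
- foot_right (a point): Point on the glass on the axis of the right foot (see foot_front)
- blade: Levelling blade standing flat on the glass, 95 mm long, 36 mm wide, about 145 g. Origin on its underside below the grip's centre, x towards the tongue's tip, z up. Black body from x = -15 to +30 mm, 28 mm high, its front face the shoulder; on it the upright grip, 24 mm along x, 20 mm along y, 28 to 70 mm high. Fully home the shoulder meets the foot's lug, the foot's axis 48 mm ahead of the origin.
- tongue: The blade's flat steel tongue, rigidly part of it: 50 mm long ahead of the shoulder, 36 mm wide, 4 mm thick. Origin at the middle of the tip edge on its underside, 80 mm ahead of the blade's origin; x axis out of the tip, z up. A push of over 40 N counts as forcing it.
- cube: Cube of smoked glass, edge 70 mm, standing on the glass shelf; origin at the centre of its underside. A bystander.
- striker: Clear acrylic striker with a faint blue edge standing upright in a clear slotted stand, 50 by 60 mm and 51 mm high in all, on the glass shelf; origin at the centre of its underside. A bystander.
- bowl: Stainless bowl of white carrom men, rim radius 42 mm, 40 mm high, on the platter; origin at the centre of its underside. A bystander.
- queen: Glossy black queen coin, 32 mm across, on a clear acrylic riser block 50 by 60 mm, 38 mm high in all, one piece, on the glass shelf; origin at the centre of its underside. A bystander.
Not all that is in view belongs to the job. What is meant by the turntable is not turquoise, and is the larger of those in its own colour. What is shaped like the blade but pink or yellow is not meant.

How it is judged (in metres and radians):
At the end, for the whole second after the job is handed in: Blade at rest flat on the glass (within 2 mm, tilt under 0.05 rad), let go, its tongue under the hanging foot: the foot's axis within 12 mm of the blade's centreline and less than 58 mm ahead of its origin (shoulder within 10 mm of the lug) (((x of foot_front in the frame of blade between 0.03 and 0.058 m and y of foot_front in the frame of blade between -0.012 and 0.012 m) or (x of foot_left in the frame of blade between 0.03 and 0.058 m and y of foot_left in the frame of blade between -0.012 and 0.012 m) or (x of foot_right in the frame of blade between 0.03 and 0.058 m and y of foot_right in the frame of blade between -0.012 and 0.012 m)) and height (world z) of blade below 0.002 m and angle between blade's own z axis and vertical below 0.05 rad and linear speed of blade below 0.01 m/s); the robot touches nothing.
It fails at once if the blade forced: over 40 N on its steel tongue, or between the blade and the turntable (contact force between tongue and anything else above 40 N or contact force between blade and turntable above 40 N).
It fails at once if the smoked cube, striker stand, queen on its riser or bowl shifted by more than 20 mm or tipped (distance of any of cube, striker, bowl, queen from where it was at the start of the episode above 0.02 m or angle between any of cube, striker, bowl, queen's own z axis and vertical above 0.3 rad).
It also fails if it takes over 72 s, if anything falls off the work surface, if the arm or the gripper's body presses on something with over 40 N, if the wrist force passes 120 N, or if a joint passes its speed limit or range.

### The arm

A 7-joint arm with a two-finger parallel gripper is mounted at the origin on the work surface. World frame = base frame: x ahead of the robot, y to its left, z up, the work surface at z = 0. Lengths are in mm, angles in rad, forces in N, time in s.
With the tool pointing down it reaches from about 425 to 875 mm from the base axis. Payload 9.9 kg.
Tool frame: the origin (TCP) lies midway between the tips of the shut fingers; the grasp point (between the pads) lies behind it (robot.grasp_offset is the z of the grasp point in the tool frame, in mm); z points along the fingers, y is the line along which they close (so a half turn about z gives the same grasp; the last joint's range is limited). The gripper opens to 85 mm and grips with 20 to 120 N. Pads are 22 mm wide; open, the fingers measure 114 mm over their backs; the gripper's body (76 mm by 85 mm) begins 54 mm behind the grasp point. The pads swing forward as they close: fully open they stand 13 mm farther back than shut.
Start: joints at [-1.424, 0.576, 0.025, 1.437, -0.015, 1.129, -0.057], TCP at [154.403, 657.106, 231.289] pointing down, gripper open.
Joint ranges: [-2.76, 2.76], [-0.34, 2.15], [-1.52, 1.57], [0.19, 2.46], [-1.09, 4.23], [0.17, 1.99], [-2.82, 2.82]. Speed limits (rad/s): [2.22, 2.22, 3.01, 3.01, 3.14, 3.14, 3.14].

### API

Orientations are given as [roll, pitch, yaw] about the fixed x, y, z axes, in that order (R = Rz(yaw) Ry(pitch) Rx(roll)).
In Python, from plant import robot, viewer, job gives the robot as it stands. The module is installed in compiled form; this text tells all that it offers.
- The arm moves only by the tool drive_tool, never from a script. Its argument "steps" is a list of rows, each a list of 6 numbers: the shift along the tool's x, y, z in mm, then the turn, a rotation vector about the tool's x, y, z in rad. A call has 1 to 10 rows; each row is the pose to reach, as a shift and turn from the pose commanded when the call began, along the tool's axes at that moment; what a row does not reach only later rows make up. A row lasts 1/8 s, in which the tool goes at most 62.5 mm and 10.7 degrees, less where a joint would pass 70% of its speed; a pose out of reach is approached as far as the arm can. A call with a gripper value outside its range is refused whole. "grip" is the gripper command: -1 is shut, 1 is fully open, values between are in proportion, set as the call begins (left out, the last holds). The fingers move at their own pace and stop on an object; "newtons" is the grip in N (left out, the last holds). Time passes only in rows, so rows that repeat a pose let the fingers close. It gives the time, the measured TCP pose, the force, the opening and the grip force at its end, in the units of the state.
- robot.get_obs(): the state, without advancing time (a new reading comes with each control period).
- viewer.grab_frame(name): name is "scene" or "top" or "wrist"; returns the picture (420x560x3 uint8, blue, green, red); there is no depth.
- viewer.camera_model(name): a dict with "fx", "fy", "cx", "cy" (pixels), "rvec" (rotation vector, rad) and "tvec" (3), from world to camera coordinates, as OpenCV has them. Camera axes: x right, y down, z forward; pixel columns grow to the right and rows downward; lengths in mm; the calibration is good to about 2 mm. A picture is of the moment at which its call begins: read the wrist's pose just before it. camera_model takes no time and is no camera call; for the wrist camera it gives the pose at the moment of the call.
- job.sign_off(): hands the job in; it is judged then, once.
The state is a dict: "clock": time; "joint_pos": joint angles; "dq": joint speeds; "tau": joint torques, N m; "ee_pos": TCP position; "eef_rot": TCP orientation; "force": force on the tool from outside, world axes, zero at the start; "ft_torque": the same for the moment, N m; "gripper_width": finger opening in mm; "grip_force": force on a finger pad.
Only numpy, scipy, OpenCV 4.12 (cv2) and the standard library are available. Lean on these libraries where they do the work, as an engineer would, in place of code of your own. Each camera call takes 0.05 s, during which the arm holds its last target. There are 200 camera calls.

## Working session

There is one attempt and no reset: what is moved stays moved. The work goes in short steps, Python scripts to look and compute and a tool call to move; the robot and the scene stay as the last step left them, time stands still between calls to the robot, and variables do not carry over. Pictures are saved under pics/ and viewed, at most 10 in all, crops included, and the job is handed in when it is done.

Besides the shell and the picture viewer there is one more tool, called as name([rows], argument=value, ...), one row to a line, values as JSON. drive_tool: Moves the arm, as the interface text tells. Its arguments: {"type":"object","properties":{"steps":{"type":"array"},"grip":{"type":"number"},"newtons":{"type":"number"}},"required":["steps"]}

```bash
mkdir -p pics
cat > h.py <<'E'
import numpy as np, cv2
from plant import robot, viewer, job
from scipy.spatial.transform import Rotation as R
def ray(m,u,v):
    Rm=cv2.Rodrigues(np.array(m["rvec"],float))[0]; t=np.array(m["tvec"],float).ravel()
    d=Rm.T@np.array([(u-m["cx"])/m["fx"],(v-m["cy"])/m["fy"],1]); return -Rm.T@t,d
def onz(m,u,v,z):
    c,d=ray(m,u,v); return c+d*(z-c[2])/d[2]
def proj(m,p):
    return cv2.projectPoints(np.array(p,float).reshape(-1,3),np.array(m["rvec"],float),np.array(m["tvec"],float),np.array([[m["fx"],0,m["cx"]],[0,m["fy"],m["cy"]],[0,0,1.]]),None)[0].reshape(-1,2)
E
python3 - <<'E'
from h import *
o=robot.get_obs();print(o['clock'],o['ee_pos'],o['eef_rot'],o['gripper_width'],robot.grasp_offset)
a=viewer.grab_frame("scene");b=viewer.grab_frame("top")
cv2.imwrite("pics/scene.png",a);cv2.imwrite("pics/top.png",b)
for n in("scene","top"):
  m=viewer.camera_model(n);print(n,m['fx'],ray(m,280,210))
E
```

```text
0.0 [154.27609475 656.64818281 230.42119541] [-3.13987850e+00  8.05087452e-05  2.91084146e+00] 85.47989961100691 -18.700000000000003
scene 534.1161428966054 (array([ 966.76934624,  727.94845602, 1031.16236214]), array([-0.30212646, -0.55097871, -0.77808051]))
top 456.529105511607 (array([ 361.00462162,   79.39970933, 1286.72243553]), array([ 0.20064959, -0.02421162, -0.9793954 ]))
```

View pics/scene.png

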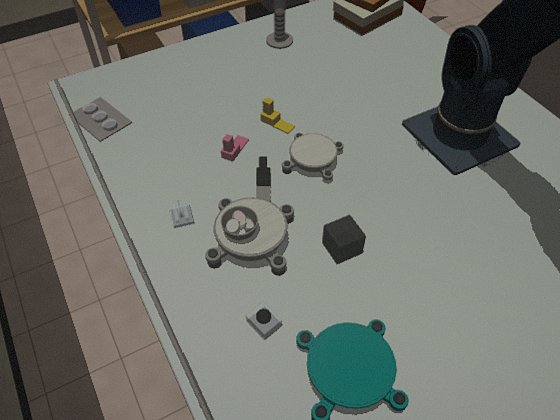

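View pics/top.png

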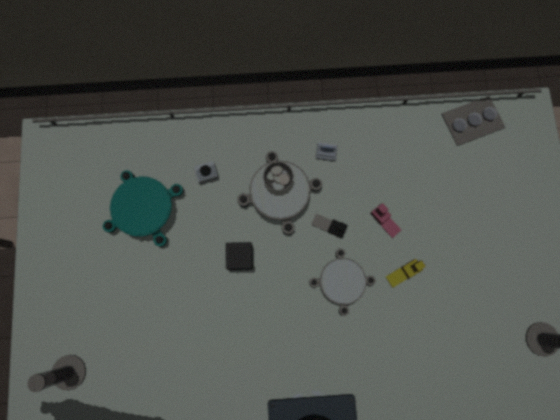

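Top view candidates:
- Chrome turntables: (280,190), the larger with the bowl on it, and (343,281), which is smaller. Turquoise at (141,207) is excluded. The one at (280,190) fits.
- Blades: black/steel at (330,226), pink at (386,220) and yellow at (406,273). The black one is meant.

I'll confirm both in one enlarged crop.

Run:
```python
from h import *
b=cv2.imread("pics/top.png");m=viewer.camera_model("top")
c=cv2.resize(b[140:260,220:380],None,fx=5,fy=5,interpolation=cv2.INTER_CUBIC)
cv2.imwrite("pics/crop.png",np.clip(c*1.6,0,255).astype(np.uint8))
for n,u,v,z in[("back",272,157,45),("right",316,184,45),("left",244,200,45),("front",288,228,45),("platter",280,190,58),("cube",240,256,70),("striker",327,153,30),("queen",207,174,38),("grip",338,229,50),("tip",313,221,4)]:
  print(n,onz(m,u,v,z).round())
```

```text
back [771.  61.  45.]
right [683. -57.  45.]
left [650. 147.  45.]
front [563.  30.  45.]
platter [669.  45.  58.]
cube [492. 164.  70.]
striker [777. -99.  30.]
queen [735. 248.  38.]
grip [ 551. -106.   50.]
tip [586. -44.   4.]
```

View pics/crop.png

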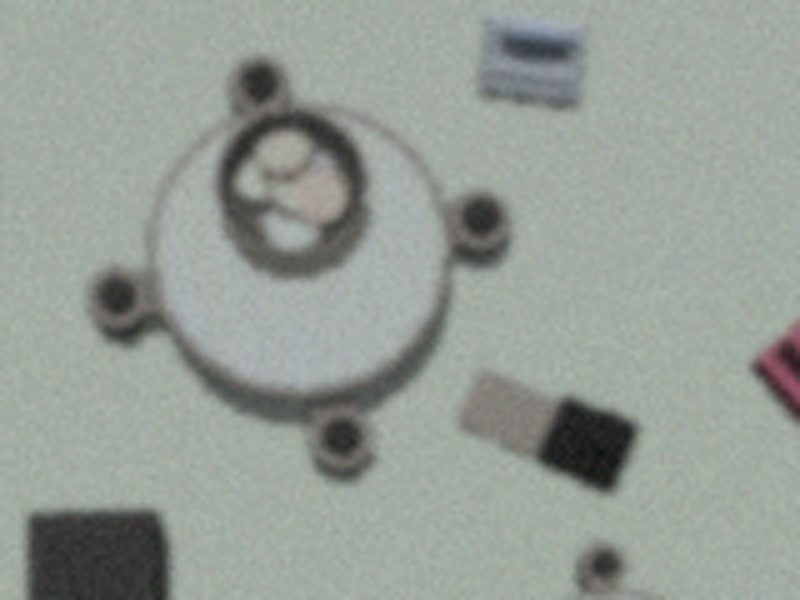

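The crop confirms both. The larger chrome turntable holds the bowl, with caps at crop px back (260,82), right (482,216), left (117,295) and front (342,437). The black-bodied blade with the steel tongue has its tip edge at (471,399). Before moving, I'll check the two posts near the image sides.

Run:
```python
from h import *
m=viewer.camera_model("top")
print(proj(m,[[154,657,230],[154,657,0],[450,300,0],[450,300,230]]).round())
for p in [(70,372),(543,338)]: print(onz(m,*p,5).round())
for p in [(40,380)]: print(onz(m,*p,100).round(),onz(m,*p,200).round())
b=cv2.imread("pics/top.png");cv2.imwrite("pics/c2.png",np.clip(cv2.resize(b[320:420,0:140],None,fx=4,fy=4)*2.,0,255).astype(np.uint8))
```

```text
[[ 13. 421.]
 [ 62. 399.]
 [194. 277.]
 [177. 271.]]
[221. 636.   5.]
[ 223. -640.    5.]
[218. 668. 100.] [230. 618. 200.]
```

View pics/c2.png

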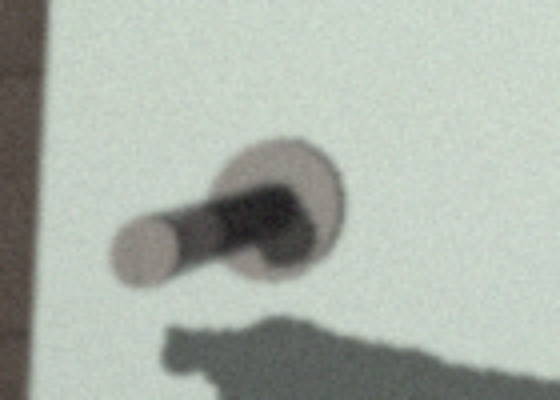

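The thing at (70,372) is a post about 165 mm tall at world (221,636), next to my start pose. I'll rise and move along -y first, then go around.

drive_tool([
  [-42, -151, -50, 0, 0, 0],
  [-42, -151, -50, 0, 0, 0],
  [-42, -151, -50, 0, 0, 0],
  [-370, -280, -40, 0, 0, 0],
  [-370, -280, -40, 0, 0, 0],
  [-370, -280, -40, 0, 0, 0],
  [-370, -280, -40, 0, 0, 0],
  [-370, -280, -40, 0, 0, 0],
  [-568, -656, 10, 0, 0, 0.09],
  [-568, -656, 10, 0, 0, 0.09],
])

```text
clock: 1.35
ee_pos: [456.2, 202.5, 257.9]
eef_rot: [-3.141, -0.0, 2.819]
force: [0.8, 0.5, 0.7]
gripper_width: 85.3
grip_force: 0.0
```

drive_tool([
  [-100, -150, 0, 0, 0, 0],
  [-150, -250, 0, 0, 0, 0],
])

```text
clock: 1.6
ee_pos: [485.2, 81.0, 258.3]
eef_rot: [-3.141, -0.0, 2.821]
force: [0.7, -1.2, 0.1]
gripper_width: 85.0
grip_force: 0.0
```

```bash
cat >> h.py <<'E'
def to(x,y,z,yaw):
    """tool-frame shift/turn from the present pose to TCP x,y,z, pointing down, yaw"""
    o=robot.get_obs(); A=R.from_euler('xyz',o['eef_rot']); B=R.from_euler('xyz',[np.pi,0,yaw])
    print(round(o['clock'],2),np.round(o['ee_pos'],1),np.round(o['eef_rot'],3),'shift',A.inv().apply(np.array([x,y,z])-o['ee_pos']).round(1),'turn',(A.inv()*B).as_rotvec().round(3),'F',np.round(o['force'],1),'w',round(o['gripper_width'],1),'gf',round(o['grip_force'],1),'j7',round(o['joint_pos'][6],2))
E
python3 -c "
from h import *
to(557,-112,220,2.82)"
```

```text
1.6 [485.2  81.  258.3] [-3.141 -0.     2.821] shift [-129.  -160.6   38.3] turn [-0.    -0.     0.001] F [ 0.7 -1.2  0.1] w 85.0 gf 0.0 j7 1.09
```

drive_tool([
  [-129, -160, 0, 0, 0, 0],
  [-129, -160, 0, 0, 0, 0],
  [-129, -160, 0, 0, 0, 0],
  [-129, -160, 0, 0, 0, 0],
  [-129, -160, 0, 0, 0, 0],
  [-129, -160, 0, 0, 0, 0],
])

```text
clock: 2.35
ee_pos: [556.6, -107.5, 258.2]
eef_rot: [3.141, -0.001, 2.823]
force: [0.4, 0.1, -0.2]
gripper_width: 84.9
grip_force: 0.0
```

Run:
```python
from h import *
to(557,-112,220,2.82)
m=viewer.camera_model("wrist");a=viewer.grab_frame("wrist");cv2.imwrite("pics/w1.png",a);np.save("w1.npy",m,allow_pickle=True)
print(m['fx'],ray(m,280,210))
print(proj(m,[[563,-122,0],[588,-46,4],[564,29,45],[685,-58,45]]).round())
```

```text
2.35 [ 556.6 -107.5  258.2] [ 3.141e+00 -1.000e-03  2.823e+00] shift [-1.8 -4.2 38.2] turn [ 0.001 -0.001  0.003] F [ 0.4  0.1 -0.2] w 84.9 gf 0.0 j7 1.51
351.02897212755994 (array([490.72808701, -86.03102243, 400.65849989]), array([ 0.25785752, -0.09435931, -0.96161107]))
[[273. 181.]
 [343. 182.]
 [415. 145.]
 [362. 274.]]
```

View pics/w1.png

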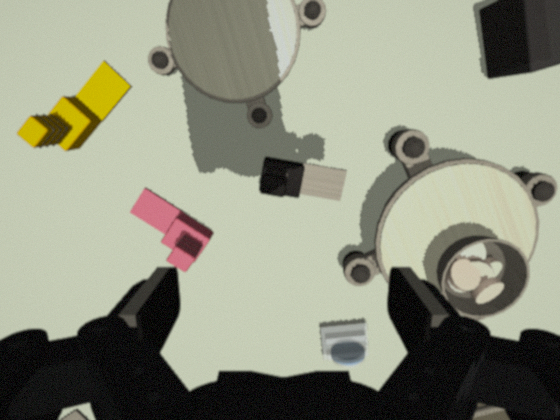

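The wrist picture shows the tongue corners at about (347,168), (341,200), (305,165) and (299,196). The cap centres are front (410,146), right (359,268) and left (541,187).

Run:
```python
from h import *
m=np.load("w1.npy",allow_pickle=True).item()
f,r,l=[onz(m,*p,45)[:2] for p in[(410,146),(359,268),(541,187)]]
print("f,r,l",f.round(1),r.round(1),l.round(1)); c=(r+l)/2; print("c",c,np.linalg.norm(r-l),np.linalg.norm(f-c),np.arctan2(*(c-f)[::-1]),np.arctan2(*(l-r)[::-1])-np.pi/2)
t1,t2,s1,s2=[onz(m,*p,4)[:2] for p in[(347,168),(341,200),(305,165),(299,196)]]
tip=(t1+t2)/2;sh=(s1+s2)/2;d=t1-t2;y=np.arctan2(d[1],d[0]);
print("tip",tip,sh,np.linalg.norm(d),np.linalg.norm(tip-sh),"yaw edge",y,"yaw axis",np.arctan2(*(tip-sh)[::-1]))
a=np.arctan2(*(tip-sh)[::-1]);u=np.array([np.cos(a),np.sin(a)]);print("origin",tip-80*u,sh-30*u)
# grip top dark blob
print(proj(m,[[*(tip-80*u),70]]))
```

```text
f,r,l [563.6  23.8] [676.8 -59. ] [647.2 143.4]
c [661.96752852  42.18467734] 204.51976306733138 100.06549490722581 0.18493718079458715 0.1450905264022273
tip [590.84429972 -45.28878151] [571.78760484 -89.97597555] 37.862513429372356 48.58089059338252 yaw edge 2.687370184534178 yaw axis 1.167701168497652
origin [ 559.46291556 -118.87688332] [ 560.01958578 -117.57151372]
[[273.0907066  191.25949692]]
```

drive_tool([
  [-6.5, -9, 60, 0, 0, 0.093],
  [-6.5, -9, 115, 0, 0, 0.093],
  [-6.5, -9, 160, 0, 0, 0.093],
  [-6.5, -9, 195, 0, 0, 0.093],
  [-6.5, -9, 215, 0, 0, 0.093],
  [-6.5, -9, 222, 0, 0, 0.093],
  [-6.5, -9, 222, 0, 0, 0.093],
])

```text
clock: 3.28
ee_pos: [560.4, -119.2, 36.8]
eef_rot: [3.141, -0.0, 2.729]
force: [-0.6, -0.0, -0.6]
gripper_width: 85.5
grip_force: 0.0
```

drive_tool([
  [0, 0, 0, 0, 0, 0],
  [0, 0, 0, 0, 0, 0],
  [0, 0, 0, 0, 0, 0],
  [0, 0, 0, 0, 0, 0],
  [0, 0, 0, 0, 0, 0],
  [0, 0, 0, 0, 0, 0],
], grip=-1, newtons=60)

```text
clock: 4.03
ee_pos: [560.6, -120.1, 37.1]
eef_rot: [3.141, 0.001, 2.728]
force: [-1.5, 0.8, 5.0]
gripper_width: 23.4
grip_force: 57.9
```

Run:
```python
from h import *
to(560,-118,150,2.73)
m=viewer.camera_model("wrist");a=viewer.grab_frame("wrist");cv2.imwrite("pics/w2.png",a);np.save("w2.npy",m,allow_pickle=True)
```

```text
4.03 [ 560.6 -120.1   37.1] [3.141e+00 1.000e-03 2.728e+00] shift [   1.3    1.7 -112.9] turn [ 0.     0.001 -0.002] F [-1.5  0.8  5. ] w 23.4 gf 57.9 j7 1.55
```

View pics/w2.png

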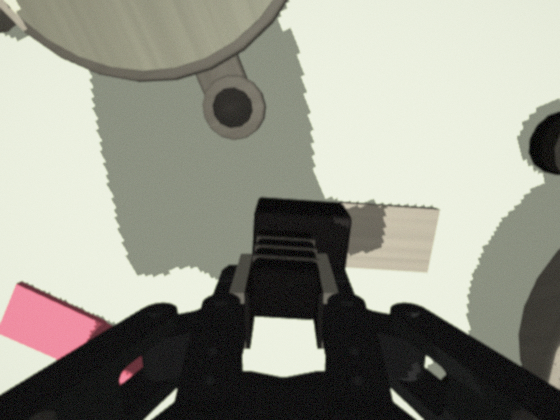

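The grasp holds at width 23.4 mm. The tongue corners are at (438,208) and (428,272), its edges running back to (345,203) and (345,267).

Run:
```python
from h import *
m=np.load("w2.npy",allow_pickle=True).item();o=robot.get_obs();A=R.from_euler('xyz',o['eef_rot'])
P=[onz(m,*p,4) for p in[(438,208),(428,272),(345,203),(345,267)]]
T=[A.inv().apply(p-o['ee_pos']) for p in P];print(np.round(P,1));print(np.round(T,1))
```

```text
[[574.2 -38.6   4. ]
 [607.2 -54.2   4. ]
 [552.3 -81.8   4. ]
 [586.1 -94.7   4. ]]
[[ 20.3  80.1  33.1]
 [-16.1  79.1  33.1]
 [ 23.   31.7  33.1]
 [-13.1  33.5  33.1]]
```

drive_tool([
  [0, 0, -40, 0, 0, 0],
  [0, 0, -90, 0, 0, 0],
  [0, 0, -120, 0, 0, 0],
  [0, 0, -120, 0, 0, 0],
])

```text
clock: 4.58
ee_pos: [561.4, -120.5, 158.7]
eef_rot: [3.14, 0.004, 2.728]
force: [0.2, 0.7, -2.5]
gripper_width: 23.5
grip_force: 58.5
```

```bash
python3 -c "
from h import *
to(703,-166,110,3.33)"
```

```text
4.58 [ 561.4 -120.5  158.7] [3.14  0.004 2.728] shift [-147.7   15.2   49.4] turn [-0.     0.004 -0.602] F [ 0.2  0.7 -2.5] w 23.5 gf 58.5 j7 1.49
```

drive_tool([
  [-50, 5, 10, 0, 0, -0.18],
  [-100, 10, 30, 0, 0, -0.36],
  [-148, 15, 49, 0, 0, -0.54],
  [-148, 15, 49, 0, 0, -0.602],
  [-148, 15, 49, 0, 0, -0.602],
  [-148, 15, 49, 0, 0, -0.602],
])

```text
clock: 5.32
ee_pos: [701.2, -165.6, 107.0]
eef_rot: [3.141, -0.001, -2.955]
force: [0.3, -0.3, -1.6]
gripper_width: 23.3
grip_force: 58.6
```

Run:
```python
from h import *
to(703,-166,37,3.33)
m=viewer.camera_model("wrist");a=viewer.grab_frame("wrist");cv2.imwrite("pics/w3.png",a);np.save("w3.npy",m,allow_pickle=True)
```

```text
5.33 [ 701.2 -165.6  107. ] [ 3.141e+00 -1.000e-03 -2.955e+00] shift [-1.8 -0.8 70. ] turn [ 0.001 -0.001 -0.002] F [ 0.3 -0.3 -1.6] w 23.3 gf 58.6 j7 2.01
```

View pics/w3.png

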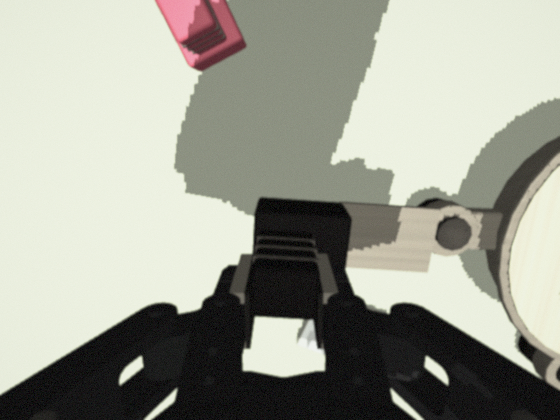

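The right foot's cap is at (455,232), and its arm runs nearly parallel to the tongue.

Run:
```python
from h import *
m=np.load("w3.npy",allow_pickle=True).item();o=robot.get_obs();A=R.from_euler('xyz',o['eef_rot'])
for p,z in[((455,232),45),((498,212),36),((498,249),36),((470,208),36)]:
  P=onz(m,*p,z);print(P.round(1),A.inv().apply(P-o['ee_pos']).round(1))
```

```text
[684.5 -61.3  45. ] [ -2.9 105.6  62.5]
[668.9 -33.7  36. ] [  7.4 135.7  71.5]
[692.8 -24.8  36. ] [-17.8 139.9  71.5]
[669.7 -51.9  36. ] [ 10.  117.6  71.5]
```

drive_tool([
  [-4.5, 0, 30, 0, 0, 0],
  [-4.5, 0, 55, 0, 0, 0],
  [-4.5, 0, 66, 0, 0, 0],
  [-4.5, 0, 69, 0, 0, 0],
  [-4.5, 0, 69, 0, 0, 0],
])

```text
clock: 6.0
ee_pos: [706.7, -165.2, 39.4]
eef_rot: [-3.141, 0.001, -2.954]
force: [0.9, -0.1, -1.2]
gripper_width: 23.6
grip_force: 58.6
```

drive_tool([
  [0, 2, 0, 0, 0, 0],
  [0, 4, 0, 0, 0, 0],
  [0, 6, 0, 0, 0, 0],
  [0, 6, 0, 0, 0, 0],
])

```text
clock: 6.5
ee_pos: [705.2, -158.7, 38.6]
eef_rot: [3.141, 0.0, -2.953]
force: [0.6, -0.4, -2.1]
gripper_width: 23.3
grip_force: 58.6
```

drive_tool([
  [0, 1, 0, 0, 0, 0],
  [0, 2, 0, 0, 0, 0],
  [0, 3, 0, 0, 0, 0],
  [0, 3, 0, 0, 0, 0],
])

```text
clock: 7.0
ee_pos: [704.5, -156.0, 38.5]
eef_rot: [3.142, -0.0, -2.953]
force: [0.5, 0.1, -1.3]
gripper_width: 23.6
grip_force: 58.6
```

drive_tool([
  [0, 1, 0, 0, 0, 0],
  [0, 2, 0, 0, 0, 0],
  [0, 2, 0, 0, 0, 0],
])

```text
clock: 7.38
ee_pos: [704.2, -154.0, 38.5]
eef_rot: [3.141, -0.0, -2.953]
force: [-0.5, -0.3, -1.0]
gripper_width: 23.3
grip_force: 58.6
```

drive_tool([
  [0, 1, 0, 0, 0, 0],
  [0, 2, 0, 0, 0, 0],
  [0, 2, 0, 0, 0, 0],
])

```text
clock: 7.75
ee_pos: [703.8, -152.1, 38.5]
eef_rot: [3.142, -0.0, -2.953]
force: [0.3, 0.5, -1.1]
gripper_width: 23.6
grip_force: 58.6
```

drive_tool([
  [0, 1, 0, 0, 0, 0],
  [0, 2, 0, 0, 0, 0],
  [0, 2, 0, 0, 0, 0],
])

```text
clock: 8.12
ee_pos: [703.4, -150.2, 38.5]
eef_rot: [3.142, -0.0, -2.953]
force: [0.6, -0.1, -1.5]
gripper_width: 23.3
grip_force: 58.6
```

drive_tool([
  [0, 1, 0, 0, 0, 0],
  [0, 2, 0, 0, 0, 0],
  [0, 2, 0, 0, 0, 0],
])

```text
clock: 8.5
ee_pos: [703.1, -148.1, 38.5]
eef_rot: [3.142, 0.0, -2.953]
force: [0.4, -0.1, -1.1]
gripper_width: 23.4
grip_force: 58.6
```

drive_tool([
  [0, 1, 0, 0, 0, 0],
  [0, 2, 0, 0, 0, 0],
  [0, 3, 0, 0, 0, 0],
  [0, 3, 0, 0, 0, 0],
])

```text
clock: 9.0
ee_pos: [702.5, -145.2, 38.5]
eef_rot: [3.142, 0.0, -2.953]
force: [0.2, 0.6, -1.5]
gripper_width: 23.1
grip_force: 58.6
```

drive_tool([
  [0, 1, 0, 0, 0, 0],
  [0, 2, 0, 0, 0, 0],
  [0, 3, 0, 0, 0, 0],
  [0, 3, 0, 0, 0, 0],
])

```text
clock: 9.5
ee_pos: [701.9, -142.2, 38.5]
eef_rot: [3.141, 0.0, -2.953]
force: [-0.9, 0.7, -1.5]
gripper_width: 23.4
grip_force: 58.6
```

drive_tool([
  [0, 1.5, 0, 0, 0, 0],
  [-0.2, 3, 0, 0, 0, 0],
  [-0.3, 4.5, 0, 0, 0, 0],
  [-0.4, 6, 0, 0, 0, 0],
  [-0.4, 6, 0, 0, 0, 0],
])

```text
clock: 10.12
ee_pos: [701.2, -136.2, 38.5]
eef_rot: [3.142, 0.0, -2.953]
force: [0.1, 0.3, -1.1]
gripper_width: 23.4
grip_force: 58.6
```

Run:
```python
from h import *
to(703,-166,37,3.33)
a=viewer.grab_frame("wrist");b=viewer.grab_frame("scene")
cv2.imwrite("pics/w4.png",np.hstack([a[120:320,230:530],cv2.resize(b[170:270,170:320],None,fx=3.2,fy=3.2,interpolation=cv2.INTER_CUBIC)[:200*1,:300] if 0 else cv2.resize(b[180:247,230:330],(300,200))]))
m=viewer.camera_model("wrist");np.save("w4.npy",m,allow_pickle=True)
```

```text
10.12 [ 701.2 -136.2   38.5] [ 3.142  0.    -2.953] shift [  3.8 -29.6   1.5] turn [0. 0. 0.] F [ 0.1  0.3 -1.1] w 23.4 gf 58.6 j7 1.98
```

View pics/w4.png

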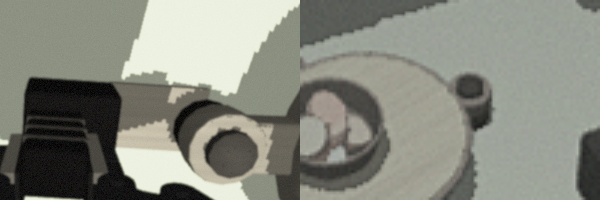

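The tongue runs under the right foot without resistance. The cap is at wrist px (463,273).

Run:
```python
from h import *
m=np.load("w4.npy",allow_pickle=True).item();o=robot.get_obs();A=R.from_euler('xyz',o['eef_rot'])
for p,z in[((463,273),45),((350,202),5.5),((398,205),5.5),((350,268),5.5),((400,270),5.5)]:
  P=onz(m,*p,z);print(P.round(1),A.inv().apply(P-o['ee_pos']).round(1))
```

```text
[684.1 -62.5  45. ] [ 2.9 75.9 -6.5]
[ 671.6 -107.4    5.5] [23.6 34.1 33. ]
[668.5 -82.7   5.5] [22. 59. 33.]
[707.8 -98.6   5.5] [-13.6  36.   33. ]
[703.8 -71.4   5.5] [-14.7  63.4  33. ]
```

drive_tool([
  [0, 1.5, 0, 0, 0, 0],
  [-0.2, 3, 0, 0, 0, 0],
  [-0.3, 4.5, 0, 0, 0, 0],
  [-0.4, 6, 0, 0, 0, 0],
  [-0.5, 7.5, 0, 0, 0, 0],
  [-0.5, 9, 0, 0, 0, 0],
  [-0.5, 9, 0, 0, 0, 0],
])

```text
clock: 11.1
ee_pos: [700.0, -127.3, 38.5]
eef_rot: [3.141, -0.0, -2.953]
force: [0.0, 0.2, -1.6]
gripper_width: 23.1
grip_force: 58.6
```

drive_tool([
  [0, 1.5, 0, 0, 0, 0],
  [-0.2, 3, 0, 0, 0, 0],
  [-0.3, 4.5, 0, 0, 0, 0],
  [-0.4, 6, 0, 0, 0, 0],
  [-0.5, 7.5, 0, 0, 0, 0],
  [-0.5, 9, 0, 0, 0, 0],
  [-0.5, 9, 0, 0, 0, 0],
])

```text
clock: 11.98
ee_pos: [698.8, -118.4, 38.5]
eef_rot: [3.141, -0.0, -2.953]
force: [-0.1, 0.6, -1.8]
gripper_width: 23.3
grip_force: 58.6
```

drive_tool([
  [0, 1, 0, 0, 0, 0],
  [0, 2, 0, 0, 0, 0],
  [-0.2, 3, 0, 0, 0, 0],
  [-0.3, 4, 0, 0, 0, 0],
  [-0.3, 4, 0, 0, 0, 0],
])

```text
clock: 12.6
ee_pos: [698.4, -114.5, 38.5]
eef_rot: [-3.142, 0.0, -2.953]
force: [-0.6, -0.2, -1.9]
gripper_width: 23.3
grip_force: 58.6
```

drive_tool([
  [0, 1, 0, 0, 0, 0],
  [0, 2, 0, 0, 0, 0],
  [0, 2, 0, 0, 0, 0],
])

```text
clock: 12.98
ee_pos: [698.0, -112.5, 38.5]
eef_rot: [3.142, -0.0, -2.953]
force: [0.3, 0.6, -1.7]
gripper_width: 23.2
grip_force: 58.6
```

drive_tool([
  [0, 1, 0, 0, 0, 0],
  [0, 2, 0, 0, 0, 0],
  [0, 2, 0, 0, 0, 0],
])

```text
clock: 13.35
ee_pos: [697.6, -110.5, 38.5]
eef_rot: [3.142, -0.0, -2.953]
force: [0.0, -0.2, -1.4]
gripper_width: 23.2
grip_force: 58.6
```

drive_tool([
  [0, 0.5, 0, 0, 0, 0],
  [0, 1, 0, 0, 0, 0],
  [0, 1, 0, 0, 0, 0],
])

```text
clock: 13.72
ee_pos: [697.4, -109.6, 38.5]
eef_rot: [3.142, -0.0, -2.953]
force: [-0.1, 0.1, -1.0]
gripper_width: 23.6
grip_force: 58.6
```

drive_tool([
  [0, 0.5, 0, 0, 0, 0],
  [0, 1, 0, 0, 0, 0],
  [0, 1, 0, 0, 0, 0],
])

```text
clock: 14.1
ee_pos: [697.2, -108.6, 38.5]
eef_rot: [3.142, -0.0, -2.953]
force: [0.0, -0.3, -1.1]
gripper_width: 23.2
grip_force: 58.6
```

drive_tool([
  [0, 0.5, 0, 0, 0, 0],
  [0, 1, 0, 0, 0, 0],
  [0, 1, 0, 0, 0, 0],
])

```text
clock: 14.48
ee_pos: [697.0, -107.7, 38.5]
eef_rot: [3.142, 0.0, -2.953]
force: [-0.1, 0.4, -1.4]
gripper_width: 23.2
grip_force: 58.6
```

Run:
```python
from h import *
o=robot.get_obs();print(o['ee_pos'],o['force'],o['clock'])
a=viewer.grab_frame("wrist");m=viewer.camera_model("wrist");np.save("w5.npy",m,allow_pickle=True)
cv2.imwrite("pics/w5.png",cv2.resize(a[150:350,230:470],None,fx=2.5,fy=2.5))
```

```text
[ 697.04842305 -107.68827894   38.51100589] [-0.06137244  0.44997258 -1.35954995] 14.475
```

View pics/w5.png

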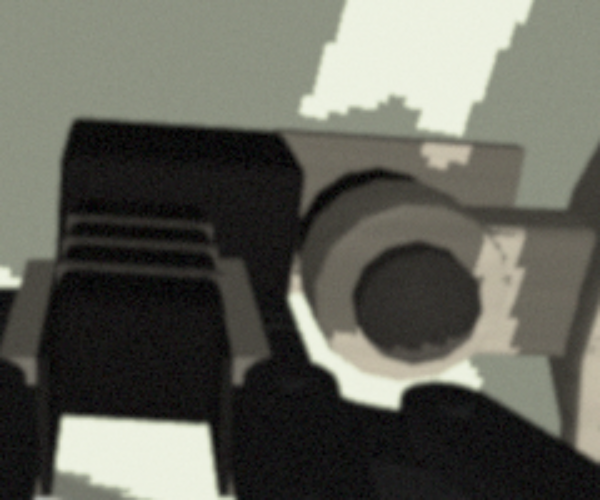

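The cap is at px (397,271), and the shoulder sits a few mm at most from the lug.

Run:
```python
from h import *
m=np.load("w5.npy",allow_pickle=True).item();o=robot.get_obs();A=R.from_euler('xyz',o['eef_rot'])
for p,z in[((397.2,270.8),45),((351,219),29.5)]:
  P=onz(m,*p,z);print(P.round(1),A.inv().apply(P-o['ee_pos']).round(1))
```

```text
[684.2 -61.4  45. ] [ 3.9 47.9 -6.5]
[669.8 -82.1  29.5] [22.  30.2  9. ]
```

drive_tool([
  [0, 0.5, 0, 0, 0, 0],
  [0, 1, 0, 0, 0, 0],
  [0, 1, 0, 0, 0, 0],
])

```text
clock: 14.9
ee_pos: [696.8, -106.7, 38.5]
eef_rot: [3.142, -0.0, -2.953]
force: [-0.2, 0.8, -2.0]
gripper_width: 23.3
grip_force: 58.6
```

drive_tool([
  [0, 0.5, 0, 0, 0, 0],
  [0, 1, 0, 0, 0, 0],
  [0, 1, 0, 0, 0, 0],
])

```text
clock: 15.28
ee_pos: [696.7, -105.7, 38.5]
eef_rot: [3.142, 0.0, -2.953]
force: [0.2, 0.0, -1.6]
gripper_width: 23.5
grip_force: 58.6
```

drive_tool([
  [0, 0, 0.5, 0, 0, 0],
  [0, 0, 1, 0, 0, 0],
  [0, 0, 1.5, 0, 0, 0],
  [0, 0, 1.5, 0, 0, 0],
])

```text
clock: 15.78
ee_pos: [696.7, -105.8, 37.2]
eef_rot: [-3.142, 0.0, -2.953]
force: [-0.9, 0.4, 1.3]
gripper_width: 23.2
grip_force: 59.1
```

Light contact with the glass. I'll open a little and rise straight up.

drive_tool([
  [0, 0, 0, 0, 0, 0],
  [0, 0, 0, 0, 0, 0],
  [0, 0, 0, 0, 0, 0],
  [0, 0, 0, 0, 0, 0],
], grip=-0.36, newtons=20)

```text
clock: 16.27
ee_pos: [696.7, -105.8, 37.0]
eef_rot: [-3.142, 0.0, -2.953]
force: [-0.2, -0.1, 0.1]
gripper_width: 27.1
grip_force: 0.0
```

drive_tool([
  [0, 0, -4, 0, 0, 0],
  [0, 0, -10, 0, 0, 0],
  [0, 0, -20, 0, 0, 0],
  [0, 0, -35, 0, 0, 0],
  [0, 0, -60, 0, 0, 0],
  [0, 0, -90, 0, 0, 0],
  [0, 0, -120, 0, 0, 0],
  [0, 0, -120, 0, 0, 0],
])

```text
clock: 17.27
ee_pos: [698.3, -106.2, 161.0]
eef_rot: [-3.14, 0.006, -2.954]
force: [0.2, -0.3, 0.2]
gripper_width: 27.6
grip_force: 0.0
```

Run:
```python
from h import *
o=robot.get_obs();print(o['ee_pos'],o['force'],o['clock'])
a=viewer.grab_frame("wrist");m=viewer.camera_model("wrist");np.save("w6.npy",m,allow_pickle=True)
cv2.imwrite("pics/w6.png",cv2.resize(a[100:300,230:470],None,fx=3,fy=3))
```

```text
[ 698.34487326 -106.186856    161.02971804] [ 0.18451827 -0.32736344  0.20407621] 17.275
```

View pics/w6.png

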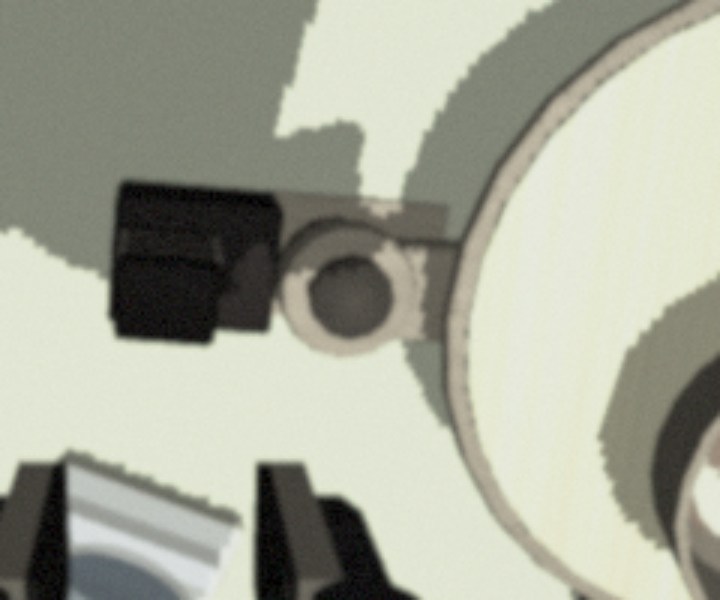

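The blade is released and standing against the lug. Body top front corners are at px (323.7,166) and (319.3,210.7), and the cap is at (346.7,199).

Run:
```python
from h import *
m=np.load("w6.npy",allow_pickle=True).item()
p,q=onz(m,323.7,166,28)[:2],onz(m,319.3,210.7,28)[:2];f=onz(m,346.7,199,45)[:2]
y=(p-q)/np.linalg.norm(p-q);x=np.array([y[1],-y[0]]);s=(p+q)/2
print(np.linalg.norm(p-q),"foot in blade x",30+(f-s)@x,"y",(f-s)@y)
print(job.sign_off())
```

```text
36.48995990521931 foot in blade x 47.602324136695934 y -2.907906067875777
the job is handed in; nothing more can be done
None
```

The right foot was the one hanging clear: the blade slid under it with no jam, now lies flat and released on the glass, fully home, with the foot about 48 mm ahead of its origin and 3 mm off its centreline, and the job is handed in.

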